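# Sweep loose jar lids off the sorting board into the discard tray

### The arm

A 7-joint arm with a two-finger parallel gripper is mounted at the origin on the work surface. World frame = base frame: x ahead of the robot, y to its left, z up, the work surface at z = 0. Lengths are in mm, angles in rad, forces in N, time in s.
With the tool pointing down it reaches from about 400 to 850 mm from the base axis. Payload 4.5 kg.
Tool frame: the origin (TCP) lies at the very end of the fingers, on their centre line; the grasp point (between the pads) lies 19 mm behind it; z points along the fingers, y is the direction in which the jaws open and shut (so a half turn about z gives the same grasp; the last joint's range is limited). The gripper opens to 85 mm and grips with 20 to 120 N. Pads are 22 mm wide; open, the fingers measure 114 mm over their backs; the gripper's body (76 mm by 85 mm) begins 54 mm behind the grasp point. The pads swing forward as they close: fully open they stand 13 mm farther back than shut.
Start: joints at [-1.125, 0.689, -0.195, 1.565, 0.157, 0.902, -0.215], TCP at [250.146, 572.784, 231.317] pointing down, gripper open.
Joint ranges: [-3.01, 3.01], [-0.46, 2.08], [-1.47, 1.51], [0.13, 2.56], [-1, 4.14], [0.04, 2.09], [-2.66, 2.66]. Speed limits (rad/s): [2.57, 2.57, 3.14, 3.14, 3.14, 3.14, 3.14].

### API

Orientations are given as a unit quaternion [x, y, z, w].
In Python, from plant import manip gives the robot as it stands.
- The arm moves only by the tool carry_out, never from a script. Its arguments are lists of equal length, an entry for each row: "delta_pos": the shift along the tool's x, y, z in cm, a list of three; "turn": the turn, a rotation vector about the tool's x, y, z in rad, a list of three; "fingers": the opening, from -1 (shut) to 1 (fully open). In form: {"delta_pos": [[dx, dy, dz], ...], "turn": [[rx, ry, rz], ...], "fingers": [fingers, ...]}. A call has exactly 8 rows; each row shifts and turns the commanded pose from where the row before left it, along the tool's axes as they then stand; what a row does not reach is not made up. A row lasts 1/12 s, in which the tool goes at most 41.7 mm and 7.16 degrees, less where a joint would pass 70% of its speed; a pose out of reach is approached as far as the arm can. A call is refused whole if a number of a shift passes 4.17 or a number of a turn 0.125, either way. A call with a gripper value outside its range is refused whole. The fingers move at their own pace and stop on an object; "grip_force" is the grip in N (left out, the last holds). Time passes only in rows, so rows that do not move let the fingers close, or fill a call up. It gives the time, the measured TCP pose, the force and the opening at its end, in the units of the state.
- manip.read_state(): the state, without advancing time (a new reading comes with each control period).
- manip.get_image(name): name is "side" or "top"; returns a dict with "color" (384x512x3 uint8, red, green, blue), "fovy" (degrees; the focal length in pixels is half the picture's height over the tangent of half this angle, whatever the lens; pixels are square), "cx", "cy" (the principal point, pixels), "cam_to_world" (4x4, takes a point from camera to world coordinates). Camera axes: x right, y down, z forward; pixel columns grow to the right and rows downward; lengths in mm; the calibration is good to about 2 mm. A picture is of the moment at which its call begins. There is no depth.
- manip.close_job(): hands the job in, once; it reports no verdict.
The state is a dict: "time_s": time; "joints": joint angles; "dq": joint speeds; "joint_torque": joint torques, N m; "eef_pos": TCP position; "orientation": TCP orientation; "force": force on the tool from outside, world axes, zero at the start; "ft_torque": the same for the moment, N m; "opening": finger opening in mm.
Only numpy, scipy, OpenCV 4.12 (cv2) and the standard library are available. Lean on these libraries where they do the work, as an engineer would, in place of code of your own. Each camera call takes 0.05 s, during which the arm holds its last target. There are 200 camera calls.

### The job

Three loose white screw lids lie on the grey sorting board among two closed specimen jars. Sweep all three lids along the board with your fingertips, over its end and down into the steel discard tray; slide them gently, without pinching or lifting them. Leave the closed jars standing where they are.

Things in the scene. Friction and masses are not known exactly. Their poses are not given: they have to be found in the camera images.
- board: fixed grey plastic sorting board, flat top without rim, 280 mm along its x, 340 mm along its y, 36 mm high. Origin at the centre of its underside on the bench; x and y along its edges, turned up to 0.2 rad about z from the robot's x and y. Its two ends are at y = -170 and +170 mm in its own frame. A tube rack (72 mm wide, 95 mm tall) stands on the bench 33 mm beyond the end that the tray does not occupy.
- tray: fixed open steel discard tray standing on the bench along one end of the board (the +y or the -y end, it varies), aligned with it: 280 mm along x, 130 mm along y, 30 mm high, so its rim is 6 mm lower than the board's top; walls and floor 3 mm; a 4 mm gap to the board. Origin at the centre of its underside.
- lid0: loose round white screw lid, a flat disc 44 mm in diameter and 14 mm high, 10 to 17 g, lying flat on the board and sliding freely. Origin at the centre of the disc, 7 mm above the board's top at the start; z up.
- lid1: loose round white screw lid, a flat disc 44 mm in diameter and 14 mm high, 10 to 17 g, lying flat on the board and sliding freely. Origin at the centre of the disc, 7 mm above the board's top at the start; z up.
- lid2: loose round white screw lid, a flat disc 44 mm in diameter and 14 mm high, 10 to 17 g, lying flat on the board and sliding freely. Origin at the centre of the disc, 7 mm above the board's top at the start; z up.
- jar0: closed specimen jar standing upright on the board: clear round body 42 mm in diameter with a white 44 mm lid of the same kind screwed on, 52 mm tall in all, 120 g. Origin at the centre of its underside. To be left standing in place.
- jar1: closed specimen jar standing upright on the board: clear round body 42 mm in diameter with a white 44 mm lid of the same kind screwed on, 52 mm tall in all, 120 g. Origin at the centre of its underside. To be left standing in place.
Not all that is in view belongs to the job. Leave any orange look-alike of the lid1 alone.

How it is judged (in metres and radians):
At the end, for the whole second after the job is handed in: All three loose lids are down inside the steel tray (centre within its outline and less than 36 mm above the bench), and both closed jars stand upright (within 0.15 rad) within 15 mm of where they started (x of lid0 in the frame of tray between -0.14 and 0.14 m and y of lid0 in the frame of tray between -0.065 and 0.065 m and z of each of lid0, lid1, lid2 in the frame of tray below 0.036 m and x of lid1 in the frame of tray between -0.14 and 0.14 m and y of lid1 in the frame of tray between -0.065 and 0.065 m and x of lid2 in the frame of tray between -0.14 and 0.14 m and y of lid2 in the frame of tray between -0.065 and 0.065 m and distance of each of jar0, jar1 from where it was at the start of the episode below 0.015 m and angle between each of jar0, jar1's own z axis and vertical below 0.15 rad); the robot touches nothing.
It fails at once if a loose lid is lifted off the board (its centre rises more than 20 mm above where it slides) (height (world z) of any of lid0, lid1, lid2 above 0.063 m).
It fails at once if a loose lid is pinched or pressed hard on the board (more than 15 N from the fingers before it reaches the board's end) ((contact force between the fingers and lid0 above 15 N and y of lid0 in the frame of board between -0.16 and 0.16 m) or (contact force between the fingers and lid1 above 15 N and y of lid1 in the frame of board between -0.16 and 0.16 m) or (contact force between the fingers and lid2 above 15 N and y of lid2 in the frame of board between -0.16 and 0.16 m)).
It fails at once if a closed jar is pushed more than 15 mm or tipped (distance of any of jar0, jar1 from where it was at the start of the episode above 0.015 m or angle between any of jar0, jar1's own z axis and vertical above 0.25 rad).
It also fails if it takes over 72 s, if anything falls off the work surface, if the arm or the gripper's body presses on something with over 40 N, if the wrist force passes 120 N, or if a joint passes its speed limit or range.

## Working session

There is one attempt and no reset: what is moved stays moved. The work goes in short steps, Python scripts to look and compute and a tool call to move; the robot and the scene stay as the last step left them, time stands still between calls to the robot, and variables do not carry over. Pictures are saved under pics/ and viewed, on a budget of 10 in all, crops included, one or two more only if the job needs it, and the job is handed in when it is done.

Besides the shell and the picture viewer there is one more tool, called as name(argument=value, ...), one argument or row to a line, values as JSON. carry_out: Moves the arm, as the interface text tells. Its arguments: {"type":"object","properties":{"delta_pos":{"type":"array"},"turn":{"type":"array"},"fingers":{"type":"array"},"grip_force":{"type":"number"}},"required":["delta_pos","turn","fingers"]}

```bash
mkdir -p pics; ls; python3 - <<'E'
from plant import manip
import cv2,numpy as np
for n in("top","side"):
    r=manip.get_image(n); cv2.imwrite(f"pics/{n}0.png",r["color"][:,:,::-1]); print(n,r["fovy"],r["cx"],r["cy"],np.round(r["cam_to_world"],4).tolist())
s=manip.read_state(); print(s["time_s"],s["eef_pos"],s["orientation"],s["opening"])
E
```

```text
pics
top 48.50374094025453 255.62504147776508 195.1515465638992 [[0.0297, -0.9977, 0.0615, 469.9364], [-0.9993, -0.0311, -0.0208, 58.008], [0.0226, -0.0609, -0.9979, 814.0397], [0.0, 0.0, 0.0, 1.0]]
side 54.94268258413082 257.97084491568853 189.44988784799656 [[-0.9639, -0.1971, 0.1793, 369.042], [-0.2661, 0.677, -0.6862, 615.4775], [0.0139, -0.7091, -0.705, 652.246], [0.0, 0.0, 0.0, 1.0]]
0.1 [249.97028546 572.20884028 230.56151922] [ 2.04388451e-01  9.78889522e-01 -8.08401240e-04 -1.03577729e-04] 85.25902037103592
```

View pics/top0.png

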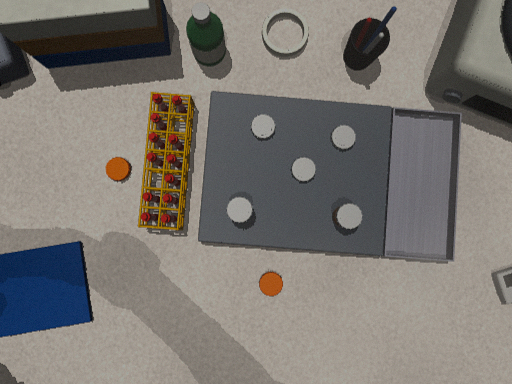

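View pics/side0.png

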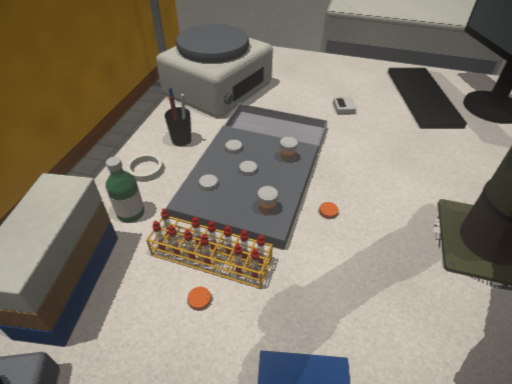

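Top view: white discs at (263,126), (344,137), (303,169) are flat. The ones at (239,210) and (349,216) are jars, since the side view shows bodies under them at (267,198) and (288,148). The orange look-alikes at (118,169) and (271,284), and the white ring at (285,33), are off the board. The tray is at the right-hand end (world -y).

```bash
cat > h.py <<'E'
import cv2,numpy as np
from plant import manip
def cam(r):
    f=r["color"].shape[0]/2/np.tan(np.radians(r["fovy"]/2)); return f,r["cx"],r["cy"],np.array(r["cam_to_world"])
def ray(r,p):
    f,cx,cy,T=cam(r); d=T[:3,:3]@np.array([(p[0]-cx)/f,(p[1]-cy)/f,1]); return T[:3,3],d/np.linalg.norm(d)
def onz(r,p,z):
    o,d=ray(r,p); return o+d*(z-o[2])/d[2]
def tri(a,p,b,q):
    o1,d1=ray(a,p);o2,d2=ray(b,q); s=np.linalg.lstsq(np.c_[d1,-d2],o2-o1,rcond=None)[0]
    x,y=o1+s[0]*d1,o2+s[1]*d2; return (x+y)/2,np.linalg.norm(x-y)
def blobs(r,box,thr=135):
    x0,y0,x1,y1=box; g=r["color"][y0:y1,x0:x1].min(2); g=(g>thr).astype(np.uint8)
    n,_,st,c=cv2.connectedComponentsWithStats(g)
    return [(np.round(c[i]+[x0,y0],1).tolist(),int(st[i,4])) for i in range(1,n) if st[i,4]>40]
E
python3 - <<'E'
from h import *
t=manip.get_image("top");s=manip.get_image("side")
bt=blobs(t,(215,110,380,235));bs=blobs(s,(195,135,302,212));print(bt);print(bs)
for i,_ in bt:
    for j,_ in bs:
        p,e=tri(t,i,s,j)
        if e<8 and 20<p[2]<110: print(i,j,p.round(1),round(e,1))
for p in [(212,92),(392,107),(386,255),(199,242)]: print(onz(t,p,36).round(1))
c=np.vstack([cv2.resize(t["color"][85:260,190:465],(770,490))]);cv2.imwrite("pics/crop.png",c[:,:,::-1])
E
```

```text
[([262.6, 125.5], 396), ([343.4, 136.2], 383), ([303.2, 168.6], 404), ([239.0, 209.3], 465), ([349.2, 215.7], 445)]
[([202.5, 146.3], 268), ([289.4, 139.6], 228), ([233.3, 144.3], 129), ([247.8, 165.9], 155), ([207.8, 180.2], 181), ([267.4, 192.6], 225)]
[262.6, 125.5] [207.8, 180.2] [644.   33.3  50.8] 0.3
[343.4, 136.2] [233.3, 144.3] [ 629.3 -114.3   50.7] 0.2
[303.2, 168.6] [247.8, 165.9] [567.8 -42.3  50.9] 0.3
[239.0, 209.3] [267.4, 192.6] [490.   70.5  88.8] 0.7
[349.2, 215.7] [289.4, 139.6] [ 483.3 -116.4   95.9] 2.0
[706.7 128.3  36. ]
[ 690.6 -207.8   36. ]
[ 415.8 -199.5   36. ]
[429.7 141.9  36. ]
```

View pics/crop.png

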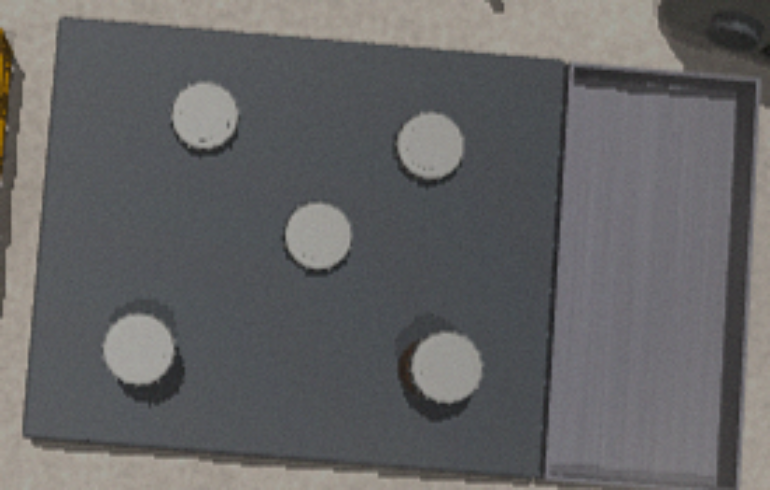

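carry_out(
  delta_pos=[
    [-2.5,-1.78,0],
    [-2.5,-1.78,0],
    [-2.5,-1.78,0],
    [-2.5,-1.78,0],
    [-2.5,-1.78,0],
    [-2.5,-1.78,0],
    [-2.5,-1.78,0],
    [-2.5,-1.78,0],
  ],
  turn=[
    [0,0,0],
    [0,0,0],
    [0,0,0],
    [0,0,0],
    [0,0,0],
    [0,0,0],
    [0,0,0],
    [0,0,0],
  ],
  fingers=[-0.44,-0.44,-0.44,-0.44,-0.44,-0.44,-0.44,-0.44],
  grip_force=20,
)

```text
time_s: 0.87
eef_pos: [376.9, 360.8, 231.3]
orientation: [0.204, 0.979, -0.0, -0.0]
force: [0.6, -0.2, 0.8]
opening: 23.9
```

carry_out(
  delta_pos=[
    [-2.5,-1.78,0],
    [-2.5,-1.78,0],
    [-2.5,-1.78,0],
    [-2.5,-1.78,0],
    [-2.5,-1.78,0],
    [-2.5,-1.78,0],
    [-2.5,-1.78,0],
    [-2.5,-1.78,0],
  ],
  turn=[
    [0,0,0],
    [0,0,0],
    [0,0,0],
    [0,0,0],
    [0,0,0],
    [0,0,0],
    [0,0,0],
    [0,0,0],
  ],
  fingers=[-0.44,-0.44,-0.44,-0.44,-0.44,-0.44,-0.44,-0.44],
)

```text
time_s: 1.53
eef_pos: [503.3, 150.2, 231.3]
orientation: [0.204, 0.979, 0.0, -0.0]
force: [0.6, -0.1, -0.2]
opening: 23.9
```

carry_out(
  delta_pos=[
    [-2.5,-1.78,0],
    [-2.5,-1.78,0],
    [-2.5,-1.78,0],
    [-2.5,-1.78,0],
    [-2.5,-1.78,0],
    [-2.5,-1.78,0],
    [-2.5,-1.78,0],
    [-2.5,-1.78,0],
  ],
  turn=[
    [0,0,0],
    [0,0,0],
    [0,0,0],
    [0,0,0],
    [0,0,0],
    [0,0,0],
    [0,0,0],
    [0,0,0],
  ],
  fingers=[-0.44,-0.44,-0.44,-0.44,-0.44,-0.44,-0.44,-0.44],
)

```text
time_s: 2.2
eef_pos: [629.4, -60.4, 231.1]
orientation: [0.205, 0.979, -0.0, -0.0]
force: [1.0, -0.7, -0.2]
opening: 24.0
```

carry_out(
  delta_pos=[
    [0,0,0],
    [0,0,0],
    [0,0,0],
    [0,0,0],
    [0,0,0],
    [0,0,0],
    [0,0,0],
    [0,0,0],
  ],
  turn=[
    [0,0,0.1],
    [0,0,0.1],
    [0,0,0.1],
    [0,0,0.1],
    [0,0,0.1],
    [0,0,0.1],
    [0,0,0],
    [0,0,0],
  ],
  fingers=[-0.44,-0.44,-0.44,-0.44,-0.44,-0.44,-0.44,-0.44],
)

```text
time_s: 2.87
eef_pos: [628.9, -58.7, 231.1]
orientation: [0.483, 0.875, -0.0, -0.0]
force: [0.1, 0.0, -0.4]
opening: 23.4
```

carry_out(
  delta_pos=[
    [0,0,0],
    [0,0,0],
    [0,0,0],
    [0,0,0],
    [0,0,0],
    [0,0,0],
    [0,0,0],
    [0,0,0],
  ],
  turn=[
    [0,0,0.1],
    [0,0,0.1],
    [0,0,0.1],
    [0,0,0.1],
    [0,0,0.1],
    [0,0,0.1],
    [0,0,0],
    [0,0,0],
  ],
  fingers=[-0.44,-0.44,-0.44,-0.44,-0.44,-0.44,-0.44,-0.44],
)

```text
time_s: 3.53
eef_pos: [628.9, -58.8, 231.1]
orientation: [0.72, 0.694, -0.0, -0.0]
force: [-0.0, 0.4, -1.3]
opening: 23.9
```

carry_out(
  delta_pos=[
    [0.5,0.3,2.8],
    [0,0,2.8],
    [0,0,2.8],
    [0,0,2.8],
    [0,0,2.8],
    [0,0,2.8],
    [0,0,0.5],
    [0,0,0],
  ],
  turn=[
    [0,0,0],
    [0,0,0],
    [0,0,0],
    [0,0,0],
    [0,0,0],
    [0,0,0],
    [0,0,0],
    [0,0,0],
  ],
  fingers=[-0.44,-0.44,-0.44,-0.44,-0.44,-0.44,-0.44,-0.44],
)

```text
time_s: 4.2
eef_pos: [630.6, -53.7, 56.5]
orientation: [0.721, 0.693, -0.001, -0.002]
force: [-0.6, 0.7, 0.1]
opening: 24.1
```

carry_out(
  delta_pos=[
    [0,0,0.3],
    [0,0,0.3],
    [0,0,0.3],
    [0,0,0.3],
    [0,0,0.2],
    [0,0,0.1],
    [0,0,0],
    [0,0,0],
  ],
  turn=[
    [0,0,0],
    [0,0,0],
    [0,0,0],
    [0,0,0],
    [0,0,0],
    [0,0,0],
    [0,0,0],
    [0,0,0],
  ],
  fingers=[-0.44,-0.44,-0.44,-0.44,-0.44,-0.44,-0.44,-0.44],
)

```text
time_s: 4.87
eef_pos: [632.3, -53.9, 43.4]
orientation: [0.721, 0.693, 0.0, 0.0]
force: [0.0, -0.1, -0.0]
opening: 23.7
```

```bash
python3 - <<'E'
from h import *
t=manip.get_image("top");s=manip.get_image("side")
a=cv2.resize(t["color"][85:265,190:465],(550,360));b=cv2.resize(s["color"][95:245,165:335],(340,300));b=cv2.copyMakeBorder(b,0,60,0,0,0)
b=cv2.resize(s["color"][95:245,165:335],(250,220));
c=np.hstack([a,cv2.copyMakeBorder(b,0,140,0,0,0)]);cv2.imwrite("pics/p1.png",c[:,:,::-1])
E
```

```text
(no output)
```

View pics/p1.png

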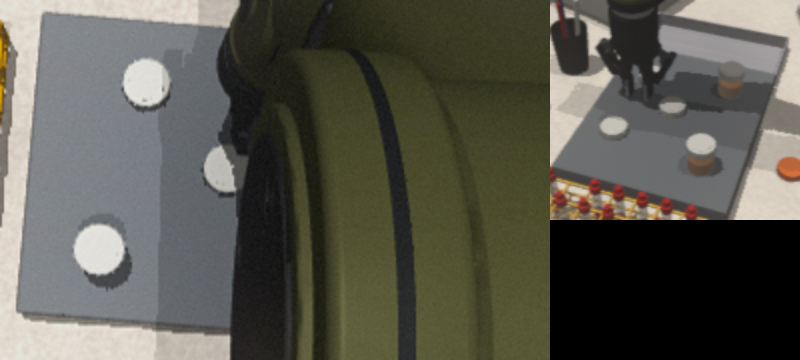

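The picture (side crop) shows the open fingers over the board between lid B and the rack side, with lid C clear at (672,107). Next I lower to touch height.

carry_out(
  delta_pos=[
    [0,0,0.1],
    [0,0,0.1],
    [0,0,0.1],
    [0,0,0.1],
    [0,0,0],
    [0,0,0],
    [0,0,0],
    [0,0,0],
  ],
  turn=[
    [0,0,0],
    [0,0,0],
    [0,0,0],
    [0,0,0],
    [0,0,0],
    [0,0,0],
    [0,0,0],
    [0,0,0],
  ],
  fingers=[-0.44,-0.44,-0.44,-0.44,-0.44,-0.44,-0.44,-0.44],
)

```text
time_s: 5.63
eef_pos: [632.3, -53.9, 39.3]
orientation: [0.721, 0.692, 0.0, 0.0]
force: [-0.7, 1.4, -0.5]
opening: 23.9
```

carry_out(
  delta_pos=[
    [0,0,0.1],
    [0,0,0.1],
    [0,0,0],
    [0,0,0],
    [0,0,0],
    [0,0,0],
    [0,0,0],
    [0,0,0],
  ],
  turn=[
    [0,0,0],
    [0,0,0],
    [0,0,0],
    [0,0,0],
    [0,0,0],
    [0,0,0],
    [0,0,0],
    [0,0,0],
  ],
  fingers=[-0.44,-0.44,-0.44,-0.44,-0.44,-0.44,-0.44,-0.44],
)

```text
time_s: 6.3
eef_pos: [632.2, -54.0, 37.3]
orientation: [0.721, 0.692, 0.0, 0.0]
force: [0.4, -0.5, 0.2]
opening: 24.0
```

carry_out(
  delta_pos=[
    [-0.6,0,0],
    [-0.6,0,0],
    [-0.6,0,0],
    [-0.6,0,0],
    [-0.6,0,0],
    [-0.6,0,0],
    [-0.6,0,0],
    [-0.6,0,0],
  ],
  turn=[
    [0,0,0],
    [0,0,0],
    [0,0,0],
    [0,0,0],
    [0,0,0],
    [0,0,0],
    [0,0,0],
    [0,0,0],
  ],
  fingers=[-0.44,-0.44,-0.44,-0.44,-0.44,-0.44,-0.44,-0.44],
)

```text
time_s: 6.97
eef_pos: [630.2, -102.6, 37.3]
orientation: [0.722, 0.692, 0.0, -0.0]
force: [-0.1, -0.2, 0.6]
opening: 24.1
```

carry_out(
  delta_pos=[
    [-0.6,0,0],
    [-0.6,0,0],
    [-0.6,0,0],
    [-0.6,0,0],
    [-0.6,0,0],
    [-0.6,0,0],
    [-0.6,0,0],
    [-0.6,0,0],
  ],
  turn=[
    [0,0,0],
    [0,0,0],
    [0,0,0],
    [0,0,0],
    [0,0,0],
    [0,0,0],
    [0,0,0],
    [0,0,0],
  ],
  fingers=[-0.44,-0.44,-0.44,-0.44,-0.44,-0.44,-0.44,-0.44],
)

```text
time_s: 7.63
eef_pos: [628.3, -150.5, 37.3]
orientation: [0.721, 0.692, 0.0, -0.0]
force: [-0.4, 0.2, 0.6]
opening: 24.0
```

```bash
python3 - <<'E'
from h import *
s=manip.get_image("side")
cv2.imwrite("pics/p2.png",cv2.resize(s["color"][95:245,165:335],(680,600),interpolation=2)[:,:,::-1])
E
```

```text
(no output)
```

View pics/p2.png

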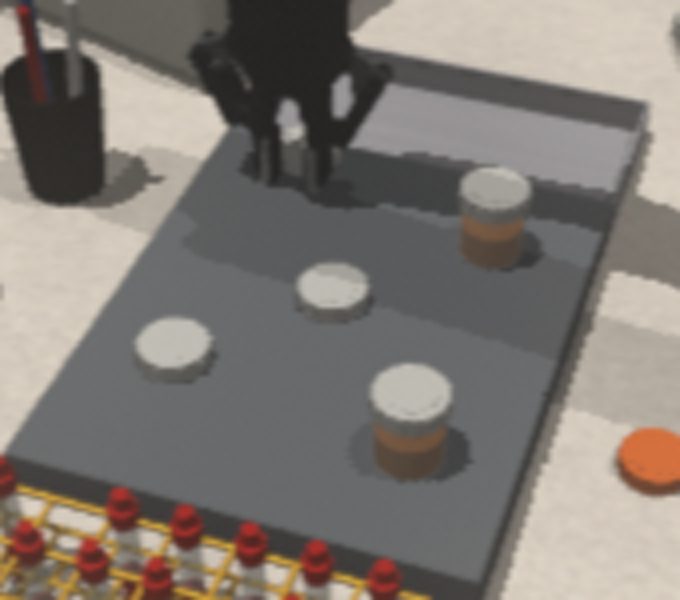

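The lid is cradled between the two fingertips (white at 290,130), and everything else is in place. I'll push on over the end.

carry_out(
  delta_pos=[
    [-0.6,0,0],
    [-0.6,0,0],
    [-0.6,0,0],
    [-0.6,0,0],
    [-0.7,0,0],
    [-0.7,0,0],
    [-0.7,0,0],
    [-0.7,0,0],
  ],
  turn=[
    [0,0,0],
    [0,0,0],
    [0,0,0],
    [0,0,0],
    [0,0,0],
    [0,0,0],
    [0,0,0],
    [0,0,0],
  ],
  fingers=[-0.44,-0.44,-0.44,-0.44,-0.44,-0.44,-0.44,-0.44],
)

```text
time_s: 8.35
eef_pos: [626.1, -202.8, 37.3]
orientation: [0.722, 0.692, -0.0, 0.0]
force: [0.4, -0.2, -0.1]
opening: 24.1
```

carry_out(
  delta_pos=[
    [-0.5,0,0],
    [0,0,0],
    [0,0,-1],
    [0,0,-2],
    [0,0,-3],
    [0,0,-3],
    [0,0,-3],
    [0,0,0],
  ],
  turn=[
    [0,0,0],
    [0,0,0],
    [0,0,0],
    [0,0,0],
    [0,0,0],
    [0,0,0],
    [0,0,0],
    [0,0,0],
  ],
  fingers=[-0.44,-0.44,-0.44,-0.44,-0.44,-0.44,-0.44,-0.44],
)

```text
time_s: 9.02
eef_pos: [630.3, -207.4, 164.6]
orientation: [0.721, 0.693, 0.003, 0.005]
force: [1.2, -0.6, 0.2]
opening: 23.8
```

carry_out(
  delta_pos=[
    [3.2,-0.9,0],
    [3.2,-0.9,0],
    [3.2,-0.9,0],
    [3.2,-0.9,0],
    [3.2,-0.9,0],
    [3.2,-0.9,0],
    [3.1,-1.0,0],
    [0,0,0],
  ],
  turn=[
    [0,0,0],
    [0,0,0],
    [0,0,0],
    [0,0,0],
    [0,0,0],
    [0,0,0],
    [0,0,0],
    [0,0,0],
  ],
  fingers=[-0.44,-0.44,-0.44,-0.44,-0.44,-0.44,-0.44,-0.44],
)

```text
time_s: 9.68
eef_pos: [569.0, 29.3, 157.6]
orientation: [0.717, 0.697, 0.002, -0.003]
force: [-0.1, 0.9, 0.1]
opening: 24.0
```

```bash
python3 - <<'E'
from h import *
s=manip.get_image("side");print(manip.read_state()["eef_pos"])
cv2.imwrite("pics/p3.png",cv2.resize(s["color"][95:245,165:335],(680,600),interpolation=2)[:,:,::-1])
E
```

```text
[570.15119225  24.97830935 157.78925406]
```

View pics/p3.png

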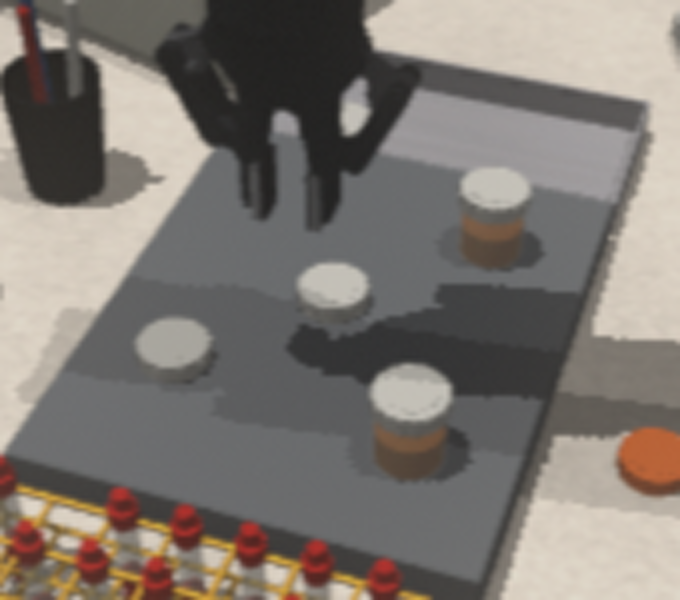

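Lid B is now in the tray (white at 355,110). The fingers hang at height above the spot behind lid C (333,290), and the jars are untouched. Next: descend and sweep lid C.

carry_out(
  delta_pos=[
    [0,0,0],
    [0,0,2.5],
    [0,0,2.5],
    [0,0,2.5],
    [0,0,2.5],
    [0,0,1.5],
    [0,0,0.5],
    [0,0,0],
  ],
  turn=[
    [0,0,0],
    [0,0,0],
    [0,0,0],
    [0,0,0],
    [0,0,0],
    [0,0,0],
    [0,0,0],
    [0,0,0],
  ],
  fingers=[-0.44,-0.44,-0.44,-0.44,-0.44,-0.44,-0.44,-0.44],
)

```text
time_s: 10.4
eef_pos: [570.8, 16.8, 37.1]
orientation: [0.722, 0.692, -0.001, -0.0]
force: [0.1, 0.5, 0.4]
opening: 23.7
```

carry_out(
  delta_pos=[
    [-0.3,0,0],
    [-0.6,0,0],
    [-0.6,0,0],
    [-0.6,0,0],
    [-0.6,0,0],
    [-0.6,0,0],
    [-0.6,0,0],
    [-0.6,0,0],
  ],
  turn=[
    [0,0,0],
    [0,0,0],
    [0,0,0],
    [0,0,0],
    [0,0,0],
    [0,0,0],
    [0,0,0],
    [0,0,0],
  ],
  fingers=[-0.44,-0.44,-0.44,-0.44,-0.44,-0.44,-0.44,-0.44],
)

```text
time_s: 11.07
eef_pos: [569.3, -27.1, 37.3]
orientation: [0.722, 0.692, 0.0, 0.0]
force: [0.2, 1.1, 0.3]
opening: 24.0
```

carry_out(
  delta_pos=[
    [-0.6,0,0],
    [-0.6,0,0],
    [-0.6,0,0],
    [-0.6,0,0],
    [-0.6,0,0],
    [-0.6,0,0],
    [-0.6,0,0],
    [-0.6,0,0],
  ],
  turn=[
    [0,0,0],
    [0,0,0],
    [0,0,0],
    [0,0,0],
    [0,0,0],
    [0,0,0],
    [0,0,0],
    [0,0,0],
  ],
  fingers=[-0.44,-0.44,-0.44,-0.44,-0.44,-0.44,-0.44,-0.44],
)

```text
time_s: 11.73
eef_pos: [567.3, -74.9, 37.3]
orientation: [0.721, 0.692, 0.0, -0.0]
force: [0.4, 0.2, 0.1]
opening: 23.6
```

carry_out(
  delta_pos=[
    [-0.6,0,0],
    [-0.6,0,0],
    [-0.6,0,0],
    [-0.6,0,0],
    [-0.6,0,0],
    [-0.6,0,0],
    [-0.6,0,0],
    [-0.6,0,0],
  ],
  turn=[
    [0,0,0],
    [0,0,0],
    [0,0,0],
    [0,0,0],
    [0,0,0],
    [0,0,0],
    [0,0,0],
    [0,0,0],
  ],
  fingers=[-0.44,-0.44,-0.44,-0.44,-0.44,-0.44,-0.44,-0.44],
)

```text
time_s: 12.4
eef_pos: [565.3, -122.9, 37.3]
orientation: [0.721, 0.692, 0.0, -0.0]
force: [0.6, 0.1, 0.2]
opening: 24.1
```

carry_out(
  delta_pos=[
    [-0.6,0,0],
    [-0.6,0,0],
    [-0.6,0,0],
    [-0.6,0,0],
    [-0.6,0,0],
    [-0.6,0,0],
    [-0.6,0,0],
    [-0.6,0,0],
  ],
  turn=[
    [0,0,0],
    [0,0,0],
    [0,0,0],
    [0,0,0],
    [0,0,0],
    [0,0,0],
    [0,0,0],
    [0,0,0],
  ],
  fingers=[-0.44,-0.44,-0.44,-0.44,-0.44,-0.44,-0.44,-0.44],
)

```text
time_s: 13.07
eef_pos: [563.3, -170.8, 37.3]
orientation: [0.721, 0.692, 0.0, -0.0]
force: [0.1, -0.7, 0.7]
opening: 23.6
```

carry_out(
  delta_pos=[
    [-0.6,0,0],
    [-0.6,0,0],
    [-0.6,0,0],
    [-0.6,0,0],
    [-0.6,0,0],
    [-0.7,0,0],
    [0,0,0],
    [0,0,-1],
  ],
  turn=[
    [0,0,0],
    [0,0,0],
    [0,0,0],
    [0,0,0],
    [0,0,0],
    [0,0,0],
    [0,0,0],
    [0,0,0],
  ],
  fingers=[-0.44,-0.44,-0.44,-0.44,-0.44,-0.44,-0.44,-0.44],
)

```text
time_s: 13.73
eef_pos: [560.4, -207.4, 46.0]
orientation: [0.722, 0.692, -0.001, -0.001]
force: [-0.6, 0.0, -0.3]
opening: 23.9
```

carry_out(
  delta_pos=[
    [0,0,-2],
    [0,0,-3],
    [0,0,-3],
    [0,0,-3],
    [0,0,0],
    [3.5,1.3,0],
    [3.5,1.3,0],
    [3.5,1.3,0],
  ],
  turn=[
    [0,0,0],
    [0,0,0],
    [0,0,0],
    [0,0,0],
    [0,0,0],
    [0,0,0],
    [0,0,0],
    [0,0,0],
  ],
  fingers=[-0.44,-0.44,-0.44,-0.44,-0.44,-0.44,-0.44,-0.44],
)

```text
time_s: 14.4
eef_pos: [605.5, -102.6, 158.1]
orientation: [0.722, 0.692, 0.0, 0.0]
force: [0.3, -0.7, -0.2]
opening: 23.8
```

carry_out(
  delta_pos=[
    [3.3,0.6,0],
    [3.3,0.6,0],
    [3.3,0.6,0],
    [3.3,0.6,0],
    [3.3,0.6,0],
    [3.4,0.5,0],
    [0,0,0],
    [0,0,0],
  ],
  turn=[
    [0,0,0],
    [0,0,0],
    [0,0,0],
    [0,0,0],
    [0,0,0],
    [0,0,0],
    [0,0,0],
    [0,0,0],
  ],
  fingers=[-0.44,-0.44,-0.44,-0.44,-0.44,-0.44,-0.44,-0.44],
)

```text
time_s: 15.07
eef_pos: [647.7, 98.4, 157.3]
orientation: [0.719, 0.695, 0.001, -0.001]
force: [-0.0, -0.4, 0.0]
opening: 24.0
```

```bash
python3 - <<'E'
from h import *
s=manip.get_image("side");t=manip.get_image("top")
print(manip.read_state()["eef_pos"])
a=cv2.resize(s["color"][95:245,165:335],(453,400));b=cv2.resize(t["color"][85:285,320:480],(320,400))
cv2.imwrite("pics/p4.png",np.hstack([a,b])[:,:,::-1])
for p,_ in blobs(t,(380,110,450,255)): print(p,onz(t,p,17).round())
E
```

```text
[647.84057389  92.92857436 157.35643998]
[383.4, 165.0] [ 584. -199.   17.]
[418.4, 187.0] [ 544. -266.   17.]
[435.4, 110.7] [ 692. -298.   17.]
```

View pics/p4.png

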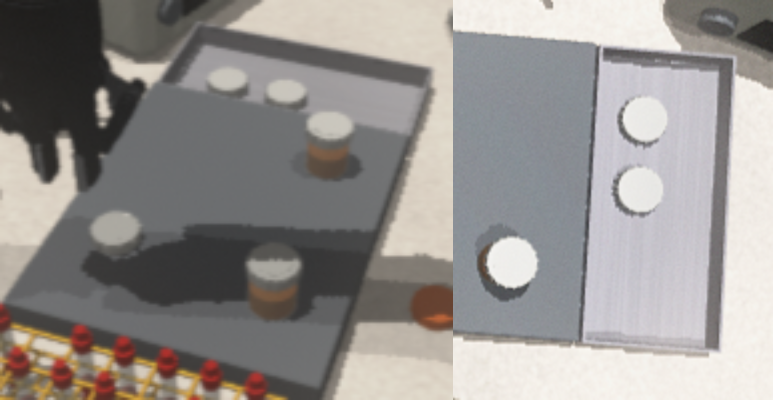

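Lids B and C lie flat in the tray (right half at (643,120) and (640,190)), and the jars are in place. I'll steer lid A slightly outward (+x) so it lands beside lid B instead of on top of it.

carry_out(
  delta_pos=[
    [0,-0.7,0],
    [0,0,2.5],
    [0,0,2.5],
    [0,0,2.5],
    [0,0,2.5],
    [0,0,1.5],
    [0,0,0.5],
    [0,0,0],
  ],
  turn=[
    [0,0,0],
    [0,0,0],
    [0,0,0],
    [0,0,0],
    [0,0,0],
    [0,0,0],
    [0,0,0],
    [0,0,0],
  ],
  fingers=[-0.44,-0.44,-0.44,-0.44,-0.44,-0.44,-0.44,-0.44],
)

```text
time_s: 15.83
eef_pos: [639.7, 91.8, 37.1]
orientation: [0.722, 0.692, -0.002, -0.001]
force: [1.1, 0.9, -0.7]
opening: 23.9
```

carry_out(
  delta_pos=[
    [-0.3,0.03,0],
    [-0.6,0.06,0],
    [-0.6,0.06,0],
    [-0.6,0.06,0],
    [-0.6,0.06,0],
    [-0.6,0.06,0],
    [-0.6,0.06,0],
    [-0.6,0.06,0],
  ],
  turn=[
    [0,0,0],
    [0,0,0],
    [0,0,0],
    [0,0,0],
    [0,0,0],
    [0,0,0],
    [0,0,0],
    [0,0,0],
  ],
  fingers=[-0.44,-0.44,-0.44,-0.44,-0.44,-0.44,-0.44,-0.44],
)

```text
time_s: 16.5
eef_pos: [644.0, 47.9, 37.3]
orientation: [0.722, 0.692, 0.0, 0.0]
force: [-0.7, -0.1, -0.1]
opening: 24.0
```

carry_out(
  delta_pos=[
    [-0.6,0.06,0],
    [-0.6,0.06,0],
    [-0.6,0.06,0],
    [-0.6,0.06,0],
    [-0.6,0.06,0],
    [-0.6,0.06,0],
    [-0.6,0.06,0],
    [-0.6,0.06,0],
  ],
  turn=[
    [0,0,0],
    [0,0,0],
    [0,0,0],
    [0,0,0],
    [0,0,0],
    [0,0,0],
    [0,0,0],
    [0,0,0],
  ],
  fingers=[-0.44,-0.44,-0.44,-0.44,-0.44,-0.44,-0.44,-0.44],
)

```text
time_s: 17.17
eef_pos: [646.8, -0.1, 37.3]
orientation: [0.721, 0.692, 0.0, -0.0]
force: [0.5, 1.3, -0.1]
opening: 23.7
```

carry_out(
  delta_pos=[
    [-0.6,0.06,0],
    [-0.6,0.06,0],
    [-0.6,0.06,0],
    [-0.6,0.06,0],
    [-0.6,0.06,0],
    [-0.6,0.06,0],
    [-0.6,0.06,0],
    [-0.6,0.06,0],
  ],
  turn=[
    [0,0,0],
    [0,0,0],
    [0,0,0],
    [0,0,0],
    [0,0,0],
    [0,0,0],
    [0,0,0],
    [0,0,0],
  ],
  fingers=[-0.44,-0.44,-0.44,-0.44,-0.44,-0.44,-0.44,-0.44],
)

```text
time_s: 17.83
eef_pos: [649.6, -48.3, 37.3]
orientation: [0.721, 0.692, 0.0, -0.0]
force: [0.2, 0.0, 1.0]
opening: 24.0
```

carry_out(
  delta_pos=[
    [-0.6,0.06,0],
    [-0.6,0.06,0],
    [-0.6,0.06,0],
    [-0.6,0.06,0],
    [-0.6,0.06,0],
    [-0.6,0.06,0],
    [-0.6,0.06,0],
    [-0.6,0.06,0],
  ],
  turn=[
    [0,0,0],
    [0,0,0],
    [0,0,0],
    [0,0,0],
    [0,0,0],
    [0,0,0],
    [0,0,0],
    [0,0,0],
  ],
  fingers=[-0.44,-0.44,-0.44,-0.44,-0.44,-0.44,-0.44,-0.44],
)

```text
time_s: 18.5
eef_pos: [652.5, -96.4, 37.3]
orientation: [0.721, 0.692, 0.0, 0.0]
force: [-0.4, 0.6, 0.7]
opening: 24.3
```

carry_out(
  delta_pos=[
    [-0.6,0.06,0],
    [-0.6,0.06,0],
    [-0.6,0.06,0],
    [-0.6,0.06,0],
    [-0.6,0.06,0],
    [-0.6,0.06,0],
    [-0.6,0.06,0],
    [-0.6,0.06,0],
  ],
  turn=[
    [0,0,0],
    [0,0,0],
    [0,0,0],
    [0,0,0],
    [0,0,0],
    [0,0,0],
    [0,0,0],
    [0,0,0],
  ],
  fingers=[-0.44,-0.44,-0.44,-0.44,-0.44,-0.44,-0.44,-0.44],
)

```text
time_s: 19.17
eef_pos: [655.3, -144.6, 37.3]
orientation: [0.721, 0.692, 0.0, -0.0]
force: [-0.2, -0.3, -0.5]
opening: 24.2
```

carry_out(
  delta_pos=[
    [-0.6,0.06,0],
    [-0.6,0.06,0],
    [-0.6,0.06,0],
    [-0.6,0.04,0],
    [-0.6,0.03,0],
    [-0.6,0.03,0],
    [-0.6,0.03,0],
    [-0.6,0.03,0],
  ],
  turn=[
    [0,0,0],
    [0,0,0],
    [0,0,0],
    [0,0,0],
    [0,0,0],
    [0,0,0],
    [0,0,0],
    [0,0,0],
  ],
  fingers=[-0.44,-0.44,-0.44,-0.44,-0.44,-0.44,-0.44,-0.44],
)

```text
time_s: 19.83
eef_pos: [656.6, -192.8, 37.2]
orientation: [0.721, 0.692, -0.0, -0.0]
force: [0.4, -0.5, -0.2]
opening: 23.8
```

carry_out(
  delta_pos=[
    [-0.6,0.03,0],
    [-0.6,0.03,0],
    [-0.4,0,0],
    [0,0,0],
    [0,0,0],
    [0,0,-1],
    [0,0,-2],
    [0,0,-3],
  ],
  turn=[
    [0,0,0],
    [0,0,0],
    [0,0,0],
    [0,0,0],
    [0,0,0],
    [0,0,0],
    [0,0,0],
    [0,0,0],
  ],
  fingers=[-0.44,-0.44,-0.44,-0.44,-0.44,-0.44,-0.44,-0.44],
)

```text
time_s: 20.5
eef_pos: [654.7, -206.6, 95.9]
orientation: [0.721, 0.693, -0.001, -0.003]
force: [0.5, -0.5, -0.4]
opening: 24.2
```

carry_out(
  delta_pos=[
    [0,0,-3],
    [0,0,-3],
    [3.5,0,0],
    [3.5,0,0],
    [3.5,0,0],
    [3.5,0,0],
    [3.5,0,0],
    [3.5,0,0],
  ],
  turn=[
    [0,0,0],
    [0,0,0],
    [0,0,0],
    [0,0,0],
    [0,0,0],
    [0,0,0],
    [0,0,0],
    [0,0,0],
  ],
  fingers=[-0.44,-0.44,-0.44,-0.44,-0.44,-0.44,-0.44,-0.44],
)

```text
time_s: 21.17
eef_pos: [665.1, 4.3, 158.3]
orientation: [0.721, 0.693, 0.001, -0.0]
force: [0.4, 0.4, -0.1]
opening: 24.3
```

carry_out(
  delta_pos=[
    [3.5,0,0],
    [3,0,0],
    [0,0,0],
    [0,0,0],
    [0,0,0],
    [0,0,0],
    [0,0,0],
    [0,0,0],
  ],
  turn=[
    [0,0,0],
    [0,0,0],
    [0,0,0],
    [0,0,0],
    [0,0,0],
    [0,0,0],
    [0,0,0],
    [0,0,0],
  ],
  fingers=[-0.44,-0.44,-0.44,-0.44,-0.44,-0.44,-0.44,-0.44],
)

```text
time_s: 21.83
eef_pos: [668.0, 65.0, 157.4]
orientation: [0.722, 0.692, -0.0, 0.0]
force: [-0.4, 0.0, 1.1]
opening: 24.0
```

```bash
python3 - <<'E'
from h import *
s=manip.get_image("side");t=manip.get_image("top")
print(manip.read_state()["eef_pos"])
a=cv2.resize(s["color"][95:245,165:335],(453,400));b=cv2.resize(t["color"][85:285,320:480],(320,400))
cv2.imwrite("pics/p5.png",np.hstack([a,b])[:,:,::-1])
bt=blobs(t,(330,105,450,250),170);bs=blobs(s,(225,110,302,212),150);print(bt,bs)
for i,_ in bt:
    for j,_ in bs:
        p,e=tri(t,i,s,j)
        if e<8: print(i,j,p.round(1),round(e,1))
E
```

```text
[667.92697003  65.66402598 157.34725536]
[([420.2, 107.6], 192), ([424.3, 178.3], 5478)] [([291.6, 111.4], 84), ([272.9, 127.7], 1034), ([267.2, 192.9], 202)]
[424.3, 178.3] [272.9, 127.7] [ 562.1 -283.8    1.9] 1.4
[424.3, 178.3] [267.2, 192.9] [ 618.3 -494.  -497.4] 2.9
```

View pics/p5.png

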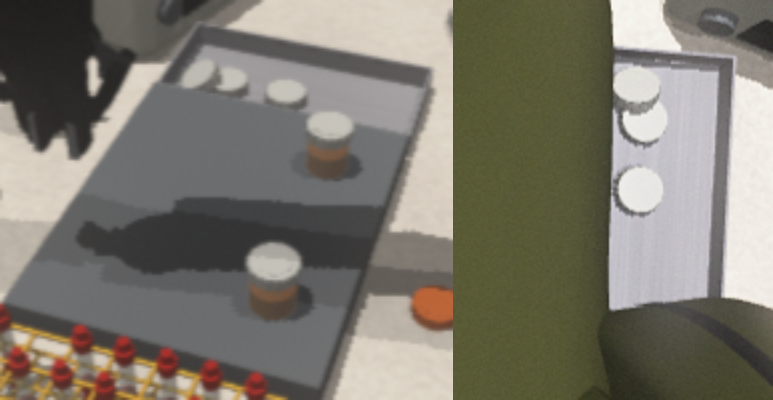

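Lids B and C are flat in the tray. Lid A is also inside but leans, at (199,75) in the side half and (637,88) in the top half. I'll check its height numerically.

```bash
python3 - <<'E'
from h import *
s=manip.get_image("side");t=manip.get_image("top")
for n,a,b in (("A",(637,88),(200,75)),("B",(644,121),(232,80)),("C",(640,188),(286,91)),("jar1",None,(330,126)),("jar0",None,(275,262))):
    q=(165+b[0]*.3753,95+b[1]*.375)
    if a is None: print(n,onz(s,q,88).round(1)); continue
    p=(320+(a[0]-453)/2,85+a[1]/2)
    x,e=tri(t,p,s,q); y=np.array([-.046,1]); c=np.array([560.7,-34.3])+ -239*np.array([.046,1]); d=x[:2]-c
    print(n,x.round(1),round(e,1),"tray xy",(d@[1,-.046]).round(),(d@[.046,1]).round())
E
```

```text
A [ 653.9 -251.3   21.7] 0.4 tray xy 103.0 27.0
B [ 621.8 -261.1   15.2] 3.5 tray xy 72.0 16.0
C [ 558.2 -257.4   15.6] 2.0 tray xy 8.0 16.0
jar1 [ 483.  -116.1   88. ]
jar0 [488.4  71.3  88. ]
```

```bash
python3 -c "
from plant import manip
print(manip.close_job())"
```

```text
the job is handed in; nothing more can be done
None
```

All three lids are in the steel tray and both jars stand where they started. I handed the job in at about 22 s. I swept the lids one at a time over the board's tray end, cradled between partly open fingertips about 24 mm apart. The wrist force readings after each move stayed below about 1.5 N.

- **Lids:** the last two-view check put the top faces at z of about 15, 16 and 22 mm, all within the tray outline. That is well below the 36 mm limit.
- **Last lid swept:** it is not lying flat. It leans on its neighbour, although I had steered it to land beside that one.
- **Jars:** both are upright and within about 2 mm of their starting positions.
- **Robot:** the gripper was raised to z of about 157 mm, clear of everything.
- **Check that failed:** the automatic blob detection on the final pictures merged the lids with the tray. I read those pixels by eye instead, and the two views agree to within 0.4 to 3.5 mm.

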